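# Preset the label counter

## Robot

A 6-joint arm with a two-finger parallel gripper is mounted at the origin on a cart in front of the work surface, level with it; the furniture and walls round the work are solid. World frame = base frame: x ahead of the robot, y to its left, z up, the work surface at z = 0. Lengths are in m, angles in degrees, forces in N, time in s.
With the tool pointing down it reaches from about 0.325 to 0.9 m from the base axis. Payload 6.1 kg.
Tool frame: the origin (TCP) lies at the very end of the fingers, on their centre line; the grasp point (between the pads) lies 19 mm behind it; z points along the fingers, y is the line along which they close (so a half turn about z gives the same grasp; the last joint's range is limited). The gripper opens to 87 mm and grips with 3 to 60 N. Pads are 19 mm wide; open, the fingers measure 117 mm over their backs; the gripper's body (75 mm by 190 mm) begins 51 mm behind the grasp point.
Start: joints at [65.827, 12.628, 87.462, -0, 79.91, -7.225], TCP at [0.182, 0.598, 0.223] pointing down, gripper open.
Joint ranges: [-170.65, 170.65], [-52.31, 119.04], [5.05, 147.46], [-71.25, 251.25], [11.57, 151.72], [-153.62, 153.62]. Speed limits (degrees/s): [147.25, 147.25, 172.46, 180, 180, 180].

## Interface

Orientations are given as a 3x3 rotation matrix whose columns are the frame's x, y, z axes.
In Python, from cell import ctrl gives the robot as it stands. The module is installed in compiled form; this text tells all that it offers.
- The arm moves only by the tool step_arm, never from a script. Its argument "targets" is text: rows parted by semicolons, each of 4 numbers parted by spaces: the shift along the tool's x, y, z in cm, then the turn about the tool's z in degrees. In form: tx ty tz turn; .... A call has 1 to 20 rows; each row shifts and turns the commanded pose from where the row before left it, along the tool's axes as they then stand; what a row does not reach is not made up. A row lasts 1/12 s, in which the tool goes at most 41.7 mm and 7.16 degrees, less where a joint would pass 70% of its speed; a pose out of reach is approached as far as the arm can. A call is refused whole if a number of a shift passes 4.17 or a number of a turn 7.16, either way. A call with a gripper value outside its range is refused whole. "fingers" is the opening, from 0 (shut) to 1 (fully open), set as the call begins (left out, the last holds). The fingers move at their own pace and stop on an object; the grip force is fixed at half the most. Time passes only in rows, so rows that do not move let the fingers close. It gives the time, the measured TCP pose, the force and the opening at its end, in the units of the state.
- ctrl.state(): the state, without advancing time (a new reading comes with each control period).
- ctrl.snapshot(name): name is "scene" or "side" or "wrist"; returns the picture (480x640x3 uint8, blue, green, red); there is no depth.
- ctrl.camera_model(name): a dict with "fx", "fy", "cx", "cy" (pixels), "R" (3x3) and "t" (3): a world point X has camera coordinates R X + t; the wrist camera has in their place "T_tool_cam" (4x4, takes a point from camera to tool coordinates, whose origin is the TCP and whose axes are the flange's). Camera axes: x right, y down, z forward; pixel columns grow to the right and rows downward; lengths in m; the calibration is good to about 2 mm. A picture is of the moment at which its call begins: read the wrist's pose just before it. camera_model takes no time and is no camera call.
- ctrl.sign_off(): hands the job in, once; it reports no verdict.
Trained networks look in the newest picture that a camera, given by its name, has taken for a name from the list of things; names that differ only in an ending like _2 or _b are one class to them, and where a whole thing is asked for, a point or a joint stands for the part that bears it (a point fixed in the world has none). Each returns a list of dicts, best first, with "confidence" (0 to 1); they miss things now and then, are a little off and sometimes report something else, mostly with a low value. They report only what shows in the picture. A call takes as long as a camera call.
- ctrl.boxes_of(thing, camera): "extent" ([centre column, centre row, width, height] in pixels, round what is visible of it).
- ctrl.outline_of(thing, camera): "mask" (480x640 bool, what is visible of it) and "extent" ([centre column, centre row, width, height] in pixels, round what is visible of it).
- ctrl.spot_point(thing, camera): "centre" ([column, row] in pixels: a listed point, or the origin of a listed thing).
The state is a dict: "t": time; "joints": joint angles; "qd": joint speeds; "joint_efforts": joint torques, N m; "position": TCP position; "eef_rot": TCP orientation; "force": force on the tool from outside, world axes, zero at the start; "ft_torque": the same for the moment, N m; "finger_gap": finger opening in m.
Only numpy, scipy, OpenCV 4.12 (cv2) and the standard library are available. Lean on these libraries where they do the work, as an engineer would, in place of code of your own. Each camera call takes 0.05 s, during which the arm holds its last target. There are 200 camera calls.

## Task

Set the grey label counter's three thumbwheels to 364, pressing gently so as not to strain them, then swing the clear splash cover down over the wheels until it is fully shut. Leave the other things on the bench where they are.

Things in the scene. Friction and masses are not known exactly. Their poses are not given: they have to be found in the camera images.
- counter: grey bench counter, fixed to the bench, 130 mm deep, 140 mm wide, deck 42 mm high, sloping at the front. Origin: centre of its underside below the middle wheel's axle; +x to its back (away from the operator), +y to its left, z up. Three white thumbwheels stand about 14 mm proud of the deck in black bezels, axles along y, 36 mm apart.
- cover_axis (a point): middle of the cover's hinge line (along the counter's y), 46 mm behind the origin, 48 mm above the bench
- cover_edge (a point): middle of the free edge on the cover's outer face: 82 mm from the hinge line along the cover, 16 mm outside it. The cover is a clear hood 86 mm long, 126 mm wide, 18 mm deep, 3 mm walls, with a grey finger tab at the free edge; shut, its top lies 64 mm above the bench
- cover (a joint): cover angle, rad: 0 fully shut over the wheels, 1.57 upright, 1.9 to 2.35 (leaning back) at the start. A stiff hinge (about 0.06 N m): it stays where it is left and must be pushed all the way; no latch
- wheel_hundreds (a joint): left wheel (hundreds), rad: digit x 0.6283 (36 degrees a digit), notched at each digit by a spring detent that draws it the last part of the way, stops just past 0 and 9. The digit shown is the one on top between the two white pointers. Pushing the top of the wheel towards the back raises the number, towards the front lowers it
- hundreds_top (a point): nominal top of the left wheel's rim, 56 mm above the bench; its snap-in module sits up to 3 mm higher or lower, so feel for it. Wheel: radius 24 mm, 14 mm wide, hard plastic, turned by friction under closed fingertips (15 mm of rim travel a digit, about 1.7 N at the rim to leave a notch, so some 5 to 10 N of pressure); over 20 N strains it, too little slips
- wheel_tens (a joint): middle wheel (tens), rad: digit x 0.6283 (36 degrees a digit), notched at each digit by a spring detent that draws it the last part of the way, stops just past 0 and 9. The digit shown is the one on top between the two white pointers. Pushing the top of the wheel towards the back raises the number, towards the front lowers it
- tens_top (a point): nominal top of the middle wheel's rim, 56 mm above the bench; its snap-in module sits up to 3 mm higher or lower, so feel for it. Wheel: radius 24 mm, 14 mm wide, hard plastic, turned by friction under closed fingertips (15 mm of rim travel a digit, about 1.7 N at the rim to leave a notch, so some 5 to 10 N of pressure); over 20 N strains it, too little slips
- wheel_units (a joint): right wheel (units), rad: digit x 0.6283 (36 degrees a digit), notched at each digit by a spring detent that draws it the last part of the way, stops just past 0 and 9. The digit shown is the one on top between the two white pointers. Pushing the top of the wheel towards the back raises the number, towards the front lowers it
- units_top (a point): nominal top of the right wheel's rim, 56 mm above the bench; its snap-in module sits up to 3 mm higher or lower, so feel for it. Wheel: radius 24 mm, 14 mm wide, hard plastic, turned by friction under closed fingertips (15 mm of rim travel a digit, about 1.7 N at the rim to leave a notch, so some 5 to 10 N of pressure); over 20 N strains it, too little slips
- carton_tape: roll of tan tape lying flat, 90 mm across, 48 mm high; bystander; origin centre of underside
- lidded_cup: white cup with a lid, 64 mm across, 58 mm high; bystander; origin centre of underside
- spool: spool of tie wire standing on its flange, 61 mm across, 40 mm high; bystander; origin centre of underside
- peg: small spring peg lying beside the counter, 71 mm long, 21 mm wide, 10 mm high; bystander; origin centre of underside
- pen: marker pen lying down, 124 mm long, 19 mm thick; bystander; origin centre of underside

How it is judged (in metres and radians):
On the way, in this order (a step that is already met when the one before it is completed fails the run):
1. the three wheels show 3, 6 and 4, each settled in its notch (value of joint wheel_hundreds between 1.735 and 2.035 rad and value of joint wheel_tens between 3.62 and 3.92 rad and value of joint wheel_units between 2.363 and 2.663 rad), for 0.3 s.
2. the cover is swung fully shut (value of joint cover below 0.08 rad), for 0.2 s.
At the end, for the whole second after the job is handed in: the wheels show 3, 6 and 4 from left to right, each within 0.15 rad of its notch, and the cover is shut to within 0.08 rad (all of step 1 and value of joint cover below 0.08 rad); the robot touches nothing.
It fails at once if a wheel is pressed with more than 20 N (contact force between any of wheel_hundreds, wheel_tens, wheel_units and the fingers above 20 N or contact force between any of wheel_hundreds, wheel_tens, wheel_units and the arm above 20 N).
It fails at once if the tape roll, the cup, the spool, the pen or the peg is moved more than 20 mm (distance of any of peg, carton_tape, lidded_cup, spool, pen from where it was at the start of the episode above 0.02 m).
It also fails if it takes over 72 s, if anything falls off the work surface, if the arm or the gripper's body presses on something with over 40 N, if the wrist force passes 120 N, or if a joint passes its speed limit or range.

## Working session

There is one attempt and no reset: what is moved stays moved. The work goes in short steps, Python scripts to look and compute and a tool call to move; the robot and the scene stay as the last step left them, time stands still between calls to the robot, and variables do not carry over. Pictures are saved under pics/ and viewed, on a budget of 10 in all, crops included, one or two more only if the job needs it, and the job is handed in when it is done.

Besides the shell and the picture viewer there is one more tool, called after ">>>" by a JSON object that holds its "op" and its "data". step_arm: Moves the arm, as the interface text tells. Its arguments: {"type":"object","properties":{"targets":{"type":"string"},"fingers":{"type":"number"}},"required":["targets"]}

```bash
mkdir -p pics; cat > h.py <<'E'
import numpy as np, cv2
from cell import ctrl
def ray(cam,px,st=None):
    m=ctrl.camera_model(cam)
    d=np.array([(px[0]-m['cx'])/m['fx'],(px[1]-m['cy'])/m['fy'],1.])
    if 'R' in m:
        R=np.array(m['R']);t=np.array(m['t']); return -R.T@t, R.T@d
    T=np.array(m['T_tool_cam']); st=st or ctrl.state()
    Rw=np.array(st['eef_rot']);p=np.array(st['position'])
    return Rw@T[:3,3]+p, Rw@T[:3,:3]@d
def atz(cam,px,z,st=None):
    o,d=ray(cam,px,st); return o+d*(z-o[2])/d[2]
E
python3 - <<'E'
from h import *
st=ctrl.state()
print({k:np.round(v,3).tolist() for k,v in st.items()})
Z={'counter':0,'hundreds_top':.056,'tens_top':.056,'units_top':.056,'cover_axis':.048,'cover_edge':.12,'carton_tape':0,'lidded_cup':0,'spool':0,'peg':0,'pen':0}
for c in ['scene','side','wrist']:
    im=ctrl.snapshot(c); cv2.imwrite(f'pics/{c}0.png',im)
    m=ctrl.camera_model(c); print(c, {k:np.round(v,3).tolist() for k,v in m.items()})
    for n,z in Z.items():
        r=ctrl.spot_point(n,c)
        for q in r[:1]: print(n,np.round(q['centre'],1),round(q['confidence'],2),np.round(atz(c,q['centre'],z,st),3))
print(ctrl.state()['t'])
E
```

```text
{'t': 0.0, 'joints': [65.827, 12.674, 87.527, -0.001, 79.908, -7.226], 'qd': [0.073, 0.037, -0.078, -0.071, 0.029, -0.079], 'joint_efforts': [-0.001, -49.463, -38.737, 0.07, 0.057, -0.0], 'position': [0.182, 0.597, 0.221], 'eef_rot': [[-0.957, 0.291, -0.001], [0.291, 0.957, -0.002], [0.0, -0.002, -1.0]], 'force': [-1.157, 0.014, 0.183], 'ft_torque': [-0.03, 0.056, -0.007], 'finger_gap': 0.087}
scene {'fx': 568.519, 'fy': 568.519, 'cx': 310.082, 'cy': 237.924, 'R': [[0.755, -0.655, -0.022], [-0.445, -0.488, -0.751], [0.481, 0.577, -0.66]], 't': [-0.472, 0.286, 1.077]}
counter [350.3 342.6] 0.62 [ 0.483 -0.287  0.   ]
hundreds_top [336.4 316.1] 0.56 [ 0.476 -0.252  0.056]
tens_top [350.7 325.2] 0.65 [ 0.481 -0.288  0.056]
units_top [364.6 338.8] 0.97 [ 0.478 -0.329  0.056]
cover_axis [367.3 314.3] 0.88 [ 0.53  -0.285  0.048]
cover_edge [392.  279.7] 0.65 [ 0.582 -0.297  0.12 ]
carton_tape [289.8 201.3] 0.94 [0.688 0.155 0.   ]
lidded_cup [394.8 298.1] 0.73 [ 0.638 -0.264  0.   ]
spool [182.5 242.3] 0.66 [0.392 0.206 0.   ]
peg [307.4 324.8] 0.53 [ 0.449 -0.194  0.   ]
pen [331.6 225.7]
[... 245 characters left out ...]
.   ]
hundreds_top [359.8 206.3] 0.95 [ 0.47  -0.26   0.056]
tens_top [356.7 202.6] 0.76 [ 0.48  -0.282  0.056]
units_top [356.  197.1] 0.93 [ 0.485 -0.318  0.056]
cover_axis [340.8 201.7] 0.78 [ 0.523 -0.3    0.048]
cover_edge [313.9 184.2] 0.87 [ 0.583 -0.231  0.12 ]
carton_tape [233.4 316.3] 0.74 [0.672 0.149 0.   ]
lidded_cup [295.6 225.1] 0.77 [ 0.633 -0.241  0.   ]
spool [380.4 355.9] 0.67 [0.397 0.213 0.   ]
peg [365.7 236.3] 0.67 [ 0.449 -0.207  0.   ]
pen [240.5 272.9] 0.66 [0.704 0.003 0.   ]
wrist {'fx': 358.563, 'fy': 358.563, 'cx': 321.029, 'cy': 237.641, 'T_tool_cam': [[0.0, -0.97, -0.244, 0.067], [1.0, 0.0, 0.0, -0.001], [-0.0, -0.244, 0.97, -0.162], [0.0, 0.0, 0.0, 1.0]]}
1.8
```

View pics/scene0.png

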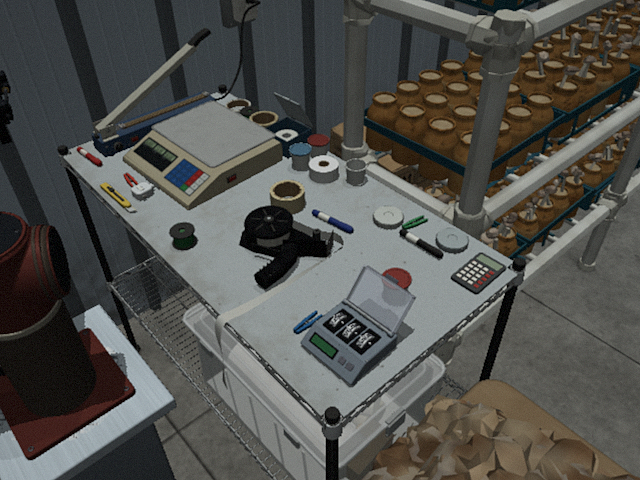

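View pics/side0.png

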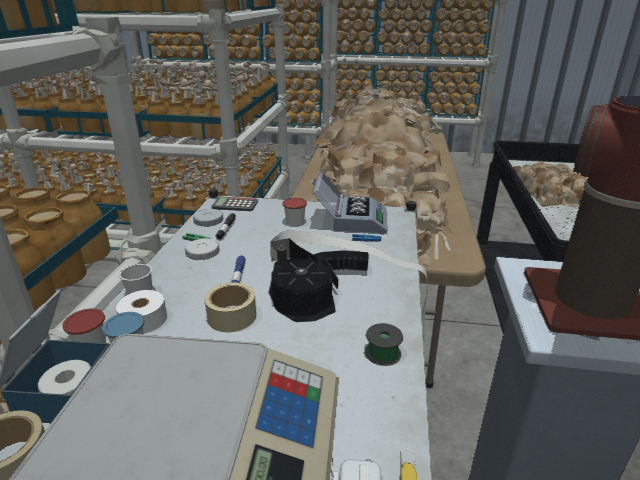

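>>> {"op": "step_arm", "data": {"targets": "-2.5 -3.2 0 0;-2.5 -3.2 0 0;-2.5 -3.2 0 0;-2.5 -3.2 0 0;-2.5 -3.2 0 0;-2.5 -3.2 0 0;-2.5 -3.2 0 0;-2.5 -3.2 0 0;-2.5 -3.2 0 0;-2.5 -3.2 0 0;-2.5 -3.2 0 0;-2.5 -3.2 0 0;-2.5 -3.2 0 0;-2.5 -3.2 0 0;-2.5 -3.2 0 0;-2.5 -3.2 0 0;-2.5 -3.2 0 0;-2.5 -3.2 0 0;-2.5 -3.2 0 0;-2.5 -3.2 0 0", "fingers": 0}}

```text
t: 3.47
position: [0.4743, -0.1624, 0.2228]
eef_rot: [[-0.956, 0.292, 0.001], [0.292, 0.956, -0.0], [-0.001, -0.0, -1.0]]
force: [2.0, -0.5, 0.1]
finger_gap: 0.0006
```

>>> {"op": "step_arm", "data": {"targets": "-2 -2.8 0 0;-2 -2.8 0 0;-2 -2.8 0 0;-2 -2.7 0 -6;0 0 0 -6;0 0 0 -6;0 0 0 -6;0 0 0 0;0 0 0 0"}}

```text
t: 4.22
position: [0.5181, -0.2897, 0.2225]
eef_rot: [[-0.993, -0.12, -0.0], [-0.12, 0.993, 0.0], [0.0, 0.0, -1.0]]
force: [0.3, 0.2, -0.8]
finger_gap: 0.0005
```

```bash
python3 - <<'E'
from h import *
st=ctrl.state()
im=ctrl.snapshot('wrist'); cv2.imwrite('pics/w1.png',im)
Z={'counter':0,'hundreds_top':.056,'tens_top':.056,'units_top':.056,'cover_axis':.048,'cover_edge':.12,'lidded_cup':0,'peg':0}
for n,z in Z.items():
    for q in ctrl.spot_point(n,'wrist')[:1]: print(n,np.round(q['centre'],1),round(q['confidence'],2),np.round(atz('wrist',q['centre'],z,st),4))
E
```

```text
counter [323.6 172.4] 0.75 [ 0.476  -0.2921  0.    ]
hundreds_top [367.8 179.9] 0.84 [ 0.4742 -0.2523  0.056 ]
tens_top [325.1 180.4] 0.93 [ 0.4793 -0.2907  0.056 ]
units_top [286.3 173.5] 0.94 [ 0.4773 -0.3263  0.056 ]
cover_axis [324.2 222.4] 0.58 [ 0.5196 -0.2865  0.048 ]
peg [425.8 159.8] 0.84 [ 0.4502 -0.1872  0.    ]
```

View pics/w1.png

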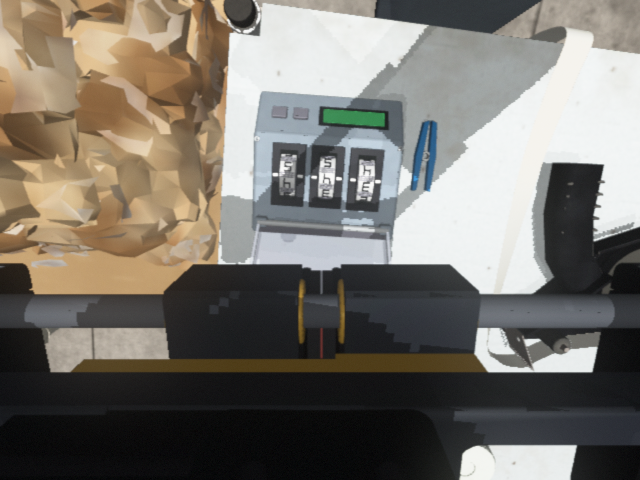

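```bash
python3 - <<'E'
import cv2
im=cv2.imread('pics/w1.png')[130:225,255:400]
cv2.imwrite('pics/w1z.png',cv2.resize(cv2.rotate(im,cv2.ROTATE_180),None,fx=5,fy=5,interpolation=cv2.INTER_CUBIC))
E
```

```text
(no output)
```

View pics/w1z.png

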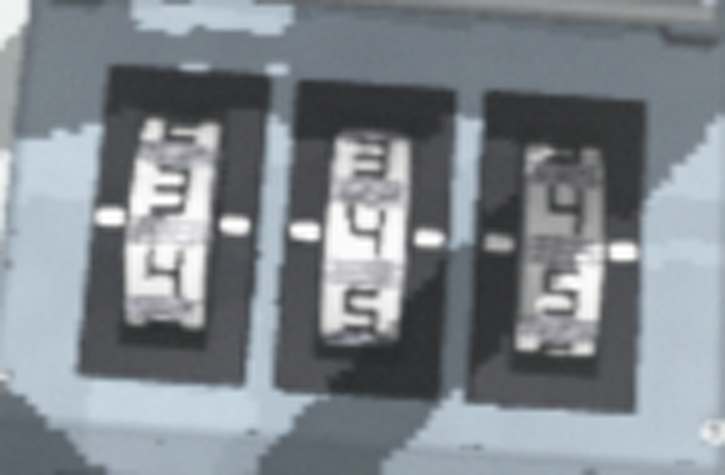

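>>> {"op": "step_arm", "data": {"targets": "1.4 0 3 1.7;1.4 0 3 1.7;0 0 3 0;0 0 3.2 0;0 0 0 0;0 0 0 0"}}

```text
t: 5.17
position: [0.489, -0.2916, 0.0991]
eef_rot: [[-0.998, -0.063, -0.004], [-0.063, 0.998, 0.003], [0.003, 0.003, -1.0]]
force: [0.1, 1.4, -0.3]
finger_gap: 0.0003
```

```bash
python3 - <<'E'
from h import *
st=ctrl.state()
im=ctrl.snapshot('wrist')
for n in ['hundreds_top','tens_top','units_top','cover_axis']:
    for q in ctrl.spot_point(n,'wrist')[:1]: print(n,np.round(q['centre'],1),round(q['confidence'],2),np.round(atz('wrist',q['centre'],.048 if n=='cover_axis' else .056,st),4))
print(np.round(st['position'],4),np.round(st['eef_rot'],3).tolist())
c=im[130:290,200:450]
cv2.imwrite('pics/w2z.png',cv2.resize(c,None,fx=3.2,fy=3.2,interpolation=cv2.INTER_CUBIC)[::-1,::-1])
E
```

```text
hundreds_top [385.2 246.1] 0.69 [ 0.4756 -0.2545  0.056 ]
tens_top [323.2 244.5] 0.77 [ 0.4769 -0.2913  0.056 ]
units_top [263.5 244.8] 0.81 [ 0.4793 -0.3266  0.056 ]
cover_axis [323.9 245.3] 0.21 [ 0.4795 -0.2906  0.048 ]
[ 0.489  -0.2916  0.0991] [[-0.998, -0.063, -0.004], [-0.063, 0.998, 0.003], [0.003, 0.003, -1.0]]
```

View pics/w2z.png

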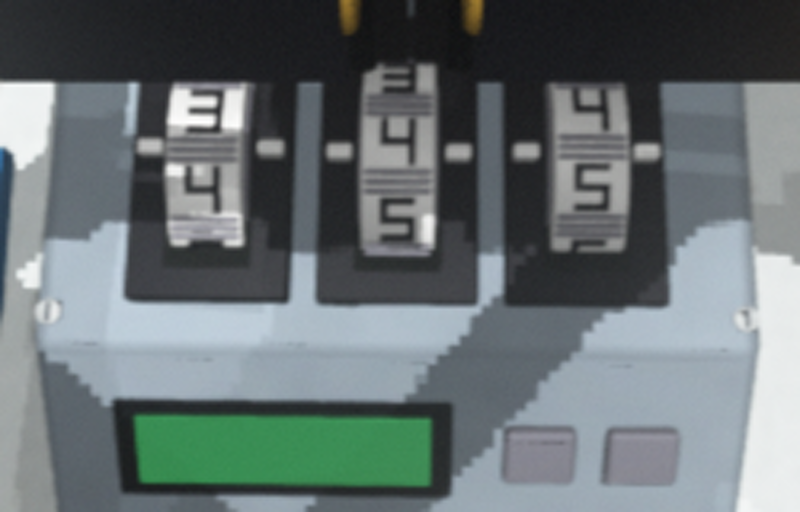

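>>> {"op": "step_arm", "data": {"targets": "1.9 0 0 0;0 0 1.8 0;0 0 1.7 0;0 0 0 0;0 0 0 0"}}

```text
t: 5.83
position: [0.4713, -0.2938, 0.066]
eef_rot: [[-0.998, -0.064, -0.0], [-0.064, 0.998, 0.0], [0.0, 0.0, -1.0]]
force: [0.5, -0.5, -0.5]
finger_gap: 0.0006
```

>>> {"op": "step_arm", "data": {"targets": "0 0 0.15 0;0 0 0 0"}}

```text
t: 6.0
position: [0.4723, -0.2945, 0.0655]
eef_rot: [[-0.998, -0.064, 0.002], [-0.064, 0.998, -0.002], [-0.002, -0.002, -1.0]]
force: [-0.4, 0.1, 0.8]
finger_gap: 0.0002
```

>>> {"op": "step_arm", "data": {"targets": "0 0.25 0.2 0;0 0 0 0"}}

```text
t: 6.17
position: [0.4714, -0.2912, 0.0625]
eef_rot: [[-0.998, -0.064, 0.001], [-0.064, 0.998, -0.0], [-0.001, -0.0, -1.0]]
force: [-0.1, -0.5, 0.8]
finger_gap: 0.0007
```

>>> {"op": "step_arm", "data": {"targets": "0 0 0.1 0;0 0 0 0"}}

```text
t: 6.33
position: [0.4712, -0.2912, 0.0611]
eef_rot: [[-0.998, -0.064, 0.0], [-0.064, 0.998, -0.0], [-0.0, -0.0, -1.0]]
force: [0.1, -0.0, 0.0]
finger_gap: 0.0001
```

>>> {"op": "step_arm", "data": {"targets": "0 0 0.1 0;0 0 0 0"}}

```text
t: 6.5
position: [0.471, -0.2913, 0.0599]
eef_rot: [[-0.998, -0.064, -0.0], [-0.064, 0.998, 0.0], [0.0, 0.0, -1.0]]
force: [0.3, -0.2, -0.6]
finger_gap: 0.0006
```

Commanded about 0.060. Continue in smaller steps.

>>> {"op": "step_arm", "data": {"targets": "0 0 0.1 0;0 0 0 0"}}

```text
t: 6.67
position: [0.471, -0.2913, 0.0588]
eef_rot: [[-0.998, -0.064, -0.0], [-0.064, 0.998, 0.0], [0.0, 0.0, -1.0]]
force: [0.3, 0.3, 0.5]
finger_gap: 0.0005
```

>>> {"op": "step_arm", "data": {"targets": "0 0 0.05 0;0 0 0 0"}}

```text
t: 6.83
position: [0.471, -0.2913, 0.0584]
eef_rot: [[-0.998, -0.064, -0.0], [-0.064, 0.998, 0.0], [0.0, 0.0, -1.0]]
force: [-0.5, -0.7, -0.4]
finger_gap: 0.0004
```

>>> {"op": "step_arm", "data": {"targets": "0 0 0.05 0;0 0 0 0"}}

```text
t: 7.0
position: [0.4711, -0.2913, 0.0579]
eef_rot: [[-0.998, -0.064, -0.0], [-0.064, 0.998, 0.0], [0.0, 0.0, -1.0]]
force: [0.2, 0.6, 0.1]
finger_gap: 0.0004
```

>>> {"op": "step_arm", "data": {"targets": "0 0 0.05 0;0 0 0 0"}}

```text
t: 7.17
position: [0.4711, -0.2913, 0.0575]
eef_rot: [[-0.998, -0.064, -0.0], [-0.064, 0.998, 0.0], [0.0, 0.0, -1.0]]
force: [0.9, 1.0, -0.2]
finger_gap: 0.0005
```

>>> {"op": "step_arm", "data": {"targets": "0 0 0.03 0;0 0 0 0"}}

```text
t: 7.33
position: [0.4711, -0.2913, 0.0572]
eef_rot: [[-0.998, -0.064, -0.0], [-0.064, 0.998, -0.0], [0.0, 0.0, -1.0]]
force: [1.7, -1.2, 0.1]
finger_gap: 0.0005
```

>>> {"op": "step_arm", "data": {"targets": "0 0 0.03 0;0 0 0 0"}}

```text
t: 7.5
position: [0.4711, -0.2913, 0.0569]
eef_rot: [[-0.998, -0.064, -0.0], [-0.064, 0.998, 0.0], [0.0, 0.0, -1.0]]
force: [0.0, -0.0, 0.7]
finger_gap: 0.0005
```

>>> {"op": "step_arm", "data": {"targets": "0 0 0.04 0;0 0 0 0"}}

```text
t: 7.67
position: [0.4711, -0.2913, 0.0565]
eef_rot: [[-0.998, -0.064, -0.0], [-0.064, 0.998, 0.0], [0.0, 0.0, -1.0]]
force: [0.5, 0.3, -0.5]
finger_gap: 0.0004
```

>>> {"op": "step_arm", "data": {"targets": "0 0 0.04 0;0 0 0 0"}}

```text
t: 7.83
position: [0.4711, -0.2913, 0.0561]
eef_rot: [[-0.998, -0.064, -0.0], [-0.064, 0.998, 0.0], [0.0, 0.0, -1.0]]
force: [-0.3, -0.7, -0.6]
finger_gap: 0.0004
```

>>> {"op": "step_arm", "data": {"targets": "0 0 0.03 0;0 0 0 0"}}

```text
t: 8.0
position: [0.4711, -0.2913, 0.0558]
eef_rot: [[-0.998, -0.064, -0.0], [-0.064, 0.998, 0.0], [0.0, 0.0, -1.0]]
force: [-0.7, -0.2, 0.8]
finger_gap: 0.0005
```

>>> {"op": "step_arm", "data": {"targets": "0 0 0.04 0;0 0 0 0"}}

```text
t: 8.17
position: [0.4711, -0.2913, 0.0554]
eef_rot: [[-0.998, -0.064, -0.0], [-0.064, 0.998, 0.0], [0.0, 0.0, -1.0]]
force: [-0.0, -0.5, 0.2]
finger_gap: 0.0003
```

>>> {"op": "step_arm", "data": {"targets": "0 0 0.04 0;0 0 0 0"}}

```text
t: 8.33
position: [0.4712, -0.2914, 0.0551]
eef_rot: [[-0.998, -0.064, 0.0], [-0.064, 0.998, -0.0], [-0.0, -0.0, -1.0]]
force: [0.0, -0.0, 0.1]
finger_gap: 0.0004
```

>>> {"op": "step_arm", "data": {"targets": "0 0 0.04 0;0 0 0 0"}}

```text
t: 8.5
position: [0.4713, -0.2914, 0.055]
eef_rot: [[-0.998, -0.064, 0.0], [-0.064, 0.998, -0.0], [-0.0, -0.0, -1.0]]
force: [0.5, 0.4, 2.5]
finger_gap: 0.0006
```

>>> {"op": "step_arm", "data": {"targets": "0 0 0.08 0;0 0 0 0;0 0 0 0"}}

```text
t: 8.75
position: [0.4715, -0.2915, 0.0548]
eef_rot: [[-0.998, -0.064, 0.001], [-0.064, 0.998, -0.0], [-0.001, -0.0, -1.0]]
force: [-2.0, 2.6, 7.2]
finger_gap: 0.0007
```

>>> {"op": "step_arm", "data": {"targets": "-0.15 0 0 0;-0.15 0 0 0;-0.15 0 0 0;-0.15 0 0 0"}}

```text
t: 9.08
position: [0.4778, -0.2912, 0.0549]
eef_rot: [[-0.998, -0.064, 0.001], [-0.064, 0.998, -0.0], [-0.001, -0.001, -1.0]]
force: [-0.7, 1.1, 6.1]
finger_gap: 0.0003
```

>>> {"op": "step_arm", "data": {"targets": "-0.15 0 0 0;-0.15 0 0 0;-0.15 0 0 0;-0.15 0 0 0;0 0 0 0"}}

```text
t: 9.5
position: [0.4844, -0.2908, 0.0549]
eef_rot: [[-0.998, -0.064, 0.002], [-0.064, 0.998, -0.001], [-0.002, -0.001, -1.0]]
force: [1.7, 1.0, 5.6]
finger_gap: 0.0007
```

>>> {"op": "step_arm", "data": {"targets": "0 0 -0.5 0;0.7 -0.04 0 0;0.7 -0.05 0 0;0 0 0.3 0;0 0 0.1 0;0 0 0.05 0;0 0 0.05 0;0 0 0 0;0 0 0 0"}}

```text
t: 10.25
position: [0.4694, -0.2925, 0.0547]
eef_rot: [[-0.998, -0.063, 0.0], [-0.063, 0.998, 0.0], [-0.0, -0.0, -1.0]]
force: [-2.1, 2.1, 9.1]
finger_gap: 0.0006
```

>>> {"op": "step_arm", "data": {"targets": "-0.15 0 0 0;-0.15 0 0 0;-0.15 0 0 0;-0.15 0 0 0;-0.15 0 0 0;-0.15 0 0 0;-0.15 0 0 0;-0.15 0 0 0;-0.15 0 0 0;0 0 0 0"}}

```text
t: 11.08
position: [0.4833, -0.2917, 0.0548]
eef_rot: [[-0.998, -0.064, 0.001], [-0.064, 0.998, -0.0], [-0.001, -0.0, -1.0]]
force: [-0.3, 1.5, 9.1]
finger_gap: 0.0002
```

>>> {"op": "step_arm", "data": {"targets": "0 0 -0.5 0;0 0 -3 0;-0.6 0 -1 0;0 0 0 0;0 0 0 0"}}

```text
t: 11.5
position: [0.4895, -0.2916, 0.0993]
eef_rot: [[-0.998, -0.064, 0.002], [-0.064, 0.998, -0.001], [-0.002, -0.001, -1.0]]
force: [-0.7, -0.7, -0.4]
finger_gap: 0.0008
```

```bash
cat > v.py <<'E'
from h import *
import sys
im=ctrl.snapshot('wrist'); print(ctrl.state()['t'])
cv2.imwrite(sys.argv[1],cv2.resize(im[130:290,200:450],None,fx=3.2,fy=3.2,interpolation=cv2.INTER_CUBIC)[::-1,::-1])
E
python3 v.py pics/w3z.png
```

```text
11.55
```

View pics/w3z.png

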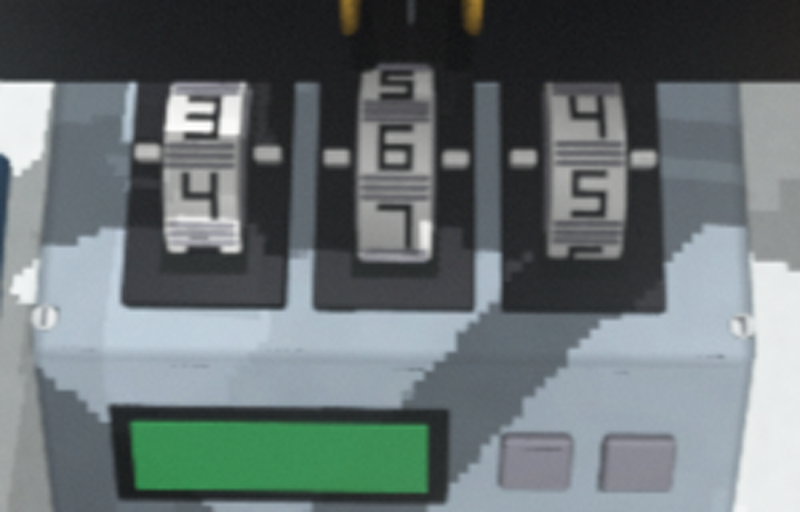

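>>> {"op": "step_arm", "data": {"targets": "0.9 3.6 0 0;0 0 2 0;0 0 1.5 0;0 0 0.3 0;0 0 0 0;0 0 0 0"}}

```text
t: 12.05
position: [0.4771, -0.2558, 0.0604]
eef_rot: [[-0.998, -0.064, -0.001], [-0.064, 0.998, 0.0], [0.001, 0.001, -1.0]]
force: [0.2, 0.2, 0.7]
finger_gap: 0.0006
```

>>> {"op": "step_arm", "data": {"targets": "0 0 0.05 0;0 0 0.05 0;0 0 0 0"}}

```text
t: 12.3
position: [0.4777, -0.2563, 0.0604]
eef_rot: [[-0.998, -0.063, 0.001], [-0.063, 0.998, -0.001], [-0.001, -0.001, -1.0]]
force: [-0.3, -0.6, 0.3]
finger_gap: 0.0004
```

>>> {"op": "step_arm", "data": {"targets": "0 0 0.05 0;0 0 0 0"}}

```text
t: 12.47
position: [0.4775, -0.256, 0.0596]
eef_rot: [[-0.998, -0.064, 0.0], [-0.064, 0.998, -0.0], [-0.0, -0.0, -1.0]]
force: [0.2, 0.0, -0.1]
finger_gap: 0.0003
```

>>> {"op": "step_arm", "data": {"targets": "0 0 0.04 0;0 0 0 0"}}

```text
t: 12.63
position: [0.4774, -0.2558, 0.059]
eef_rot: [[-0.998, -0.064, 0.0], [-0.064, 0.998, -0.0], [-0.0, -0.0, -1.0]]
force: [-0.1, -0.8, -0.3]
finger_gap: 0.0004
```

>>> {"op": "step_arm", "data": {"targets": "0 0 0.04 0;0 0 0 0"}}

```text
t: 12.8
position: [0.4773, -0.2557, 0.0585]
eef_rot: [[-0.998, -0.064, -0.0], [-0.064, 0.998, 0.0], [0.0, 0.0, -1.0]]
force: [0.2, -0.6, 0.6]
finger_gap: 0.0002
```

>>> {"op": "step_arm", "data": {"targets": "0 0 0.04 0;0 0 0 0"}}

```text
t: 12.97
position: [0.4773, -0.2557, 0.058]
eef_rot: [[-0.998, -0.064, -0.0], [-0.064, 0.998, 0.0], [0.0, 0.0, -1.0]]
force: [-0.3, -0.0, 0.2]
finger_gap: 0.0001
```

>>> {"op": "step_arm", "data": {"targets": "0 0 0.04 0;0 0 0 0"}}

```text
t: 13.13
position: [0.4773, -0.2558, 0.0577]
eef_rot: [[-0.998, -0.064, -0.0], [-0.064, 0.998, 0.0], [0.0, 0.0, -1.0]]
force: [0.8, 0.8, 0.3]
finger_gap: 0.0004
```

>>> {"op": "step_arm", "data": {"targets": "0 0 0.04 0;0 0 0 0"}}

```text
t: 13.3
position: [0.4773, -0.2557, 0.0573]
eef_rot: [[-0.998, -0.064, -0.0], [-0.064, 0.998, 0.0], [0.0, 0.0, -1.0]]
force: [-0.6, 0.3, -0.4]
finger_gap: 0.0007
```

>>> {"op": "step_arm", "data": {"targets": "0 0 0.04 0;0 0 0 0"}}

```text
t: 13.47
position: [0.4774, -0.2558, 0.0571]
eef_rot: [[-0.998, -0.064, 0.0], [-0.064, 0.998, -0.0], [-0.0, -0.0, -1.0]]
force: [0.2, -0.2, 1.6]
finger_gap: 0.0004
```

>>> {"op": "step_arm", "data": {"targets": "0 0 0.04 0;0 0 0 0"}}

```text
t: 13.63
position: [0.4776, -0.2558, 0.057]
eef_rot: [[-0.998, -0.064, 0.0], [-0.064, 0.998, -0.0], [-0.0, -0.0, -1.0]]
force: [-1.7, 1.0, 5.2]
finger_gap: 0.0005
```

>>> {"op": "step_arm", "data": {"targets": "0 0 0.04 0;0 0 0 0"}}

```text
t: 13.8
position: [0.4778, -0.2559, 0.057]
eef_rot: [[-0.998, -0.064, 0.001], [-0.064, 0.998, -0.0], [-0.001, -0.0, -1.0]]
force: [-1.2, 2.9, 6.6]
finger_gap: 0.0006
```

Contact at 0.057, 6.6 N. Push forward ~7 mm and lift.

>>> {"op": "step_arm", "data": {"targets": "0.15 0 0.02 0;0.15 0 0 0;0.15 0 0 0;0.15 0 0 0;0.1 0 0 0;0 0 0 0"}}

```text
t: 14.3
position: [0.4715, -0.2562, 0.0569]
eef_rot: [[-0.998, -0.064, 0.002], [-0.064, 0.998, -0.0], [-0.002, -0.0, -1.0]]
force: [2.1, 2.9, 5.9]
finger_gap: 0.0006
```

>>> {"op": "step_arm", "data": {"targets": "0 0 -0.5 0;0 0 0 0"}}

```text
t: 14.47
position: [0.4707, -0.2565, 0.0616]
eef_rot: [[-0.998, -0.064, 0.001], [-0.064, 0.998, -0.001], [-0.001, -0.001, -1.0]]
force: [0.7, -0.8, -0.2]
finger_gap: 0.0007
```

>>> {"op": "step_arm", "data": {"targets": "0 0 -0.5 0;-0.35 -3.6 0 0;-0.35 -3.6 0 0;0 0 0.5 0;0 0 0 0;0 0 0 0"}}

```text
t: 14.97
position: [0.4812, -0.3271, 0.0602]
eef_rot: [[-0.998, -0.063, -0.002], [-0.063, 0.998, 0.002], [0.001, 0.002, -1.0]]
force: [-0.4, 0.4, 0.4]
finger_gap: 0.0007
```

>>> {"op": "step_arm", "data": {"targets": "0 0 0.05 0;0 0 0 0"}}

```text
t: 15.13
position: [0.4817, -0.3265, 0.0602]
eef_rot: [[-0.998, -0.065, -0.001], [-0.065, 0.998, 0.001], [0.001, 0.001, -1.0]]
force: [-0.6, -0.3, -0.1]
finger_gap: 0.0003
```

>>> {"op": "step_arm", "data": {"targets": "0 0 0.04 0;0 0 0 0"}}

```text
t: 15.3
position: [0.482, -0.327, 0.0602]
eef_rot: [[-0.998, -0.065, 0.0], [-0.065, 0.998, -0.0], [-0.0, -0.0, -1.0]]
force: [-1.2, -0.3, 0.9]
finger_gap: 0.0005
```

>>> {"op": "step_arm", "data": {"targets": "0 0 0.04 0;0 0 0 0"}}

```text
t: 15.47
position: [0.482, -0.3274, 0.0597]
eef_rot: [[-0.998, -0.064, 0.0], [-0.064, 0.998, -0.0], [-0.0, -0.0, -1.0]]
force: [-0.3, -0.0, -0.1]
finger_gap: 0.0005
```

>>> {"op": "step_arm", "data": {"targets": "0 0 0.04 0;0 0 0 0"}}

```text
t: 15.63
position: [0.4819, -0.3276, 0.0592]
eef_rot: [[-0.998, -0.064, -0.0], [-0.064, 0.998, 0.0], [0.0, 0.0, -1.0]]
force: [0.0, 0.7, -0.0]
finger_gap: 0.0006
```

>>> {"op": "step_arm", "data": {"targets": "0 0 0.04 0;0 0 0 0"}}

```text
t: 15.8
position: [0.4819, -0.3276, 0.0588]
eef_rot: [[-0.998, -0.064, -0.0], [-0.064, 0.998, 0.0], [0.0, 0.0, -1.0]]
force: [-0.6, 0.5, 0.2]
finger_gap: 0.0008
```

>>> {"op": "step_arm", "data": {"targets": "0 0 0.04 0;0 0 0 0"}}

```text
t: 15.97
position: [0.4819, -0.3276, 0.0583]
eef_rot: [[-0.998, -0.064, -0.0], [-0.064, 0.998, 0.0], [0.0, 0.0, -1.0]]
force: [1.1, -0.1, -0.2]
finger_gap: 0.0004
```

>>> {"op": "step_arm", "data": {"targets": "0 0 0.04 0;0 0 0 0"}}

```text
t: 16.13
position: [0.4819, -0.3276, 0.058]
eef_rot: [[-0.998, -0.064, -0.0], [-0.064, 0.998, 0.0], [0.0, 0.0, -1.0]]
force: [-1.0, -0.1, 0.7]
finger_gap: 0.0009
```

>>> {"op": "step_arm", "data": {"targets": "0 0 0.04 0;0 0 0 0"}}

```text
t: 16.3
position: [0.4819, -0.3276, 0.0576]
eef_rot: [[-0.998, -0.064, -0.0], [-0.064, 0.998, 0.0], [0.0, 0.0, -1.0]]
force: [-0.0, -0.3, 0.5]
finger_gap: 0.0004
```

>>> {"op": "step_arm", "data": {"targets": "0 0 0.04 0;0 0 0 0"}}

```text
t: 16.47
position: [0.4819, -0.3276, 0.0572]
eef_rot: [[-0.998, -0.064, -0.0], [-0.064, 0.998, 0.0], [0.0, 0.0, -1.0]]
force: [-0.2, 0.3, -0.5]
finger_gap: 0.0005
```

>>> {"op": "step_arm", "data": {"targets": "0 0 0.04 0;0 0 0 0"}}

```text
t: 16.63
position: [0.482, -0.3276, 0.0568]
eef_rot: [[-0.998, -0.064, -0.0], [-0.064, 0.998, 0.0], [0.0, 0.0, -1.0]]
force: [-0.6, -0.2, 0.1]
finger_gap: 0.0004
```

>>> {"op": "step_arm", "data": {"targets": "0 0 0.04 0;0 0 0 0"}}

```text
t: 16.8
position: [0.482, -0.3276, 0.0564]
eef_rot: [[-0.998, -0.064, 0.0], [-0.064, 0.998, -0.0], [-0.0, -0.0, -1.0]]
force: [0.0, -1.5, -0.0]
finger_gap: 0.0007
```

>>> {"op": "step_arm", "data": {"targets": "0 0 0.04 0;0 0 0 0"}}

```text
t: 16.97
position: [0.4821, -0.3277, 0.0563]
eef_rot: [[-0.998, -0.064, 0.0], [-0.064, 0.998, -0.0], [-0.0, -0.0, -1.0]]
force: [-0.5, 0.9, 2.4]
finger_gap: 0.0004
```

Contact. Press to about 7 N, then push forward.

>>> {"op": "step_arm", "data": {"targets": "0 0 0.05 0;0 0 0.02 0;0 0 0 0"}}

```text
t: 17.22
position: [0.4823, -0.3277, 0.0562]
eef_rot: [[-0.998, -0.064, 0.001], [-0.064, 0.998, -0.0], [-0.001, -0.0, -1.0]]
force: [-1.5, 1.6, 6.5]
finger_gap: 0.0005
```

>>> {"op": "step_arm", "data": {"targets": "0.15 0 0 0;0.15 0 0 0;0.15 0 0 0;0.15 0 0 0;0.1 0 0 0;0 0 0 0"}}

```text
t: 17.72
position: [0.4756, -0.3281, 0.0562]
eef_rot: [[-0.998, -0.064, 0.001], [-0.064, 0.998, -0.0], [-0.001, -0.0, -1.0]]
force: [-0.6, 2.4, 5.0]
finger_gap: 0.0003
```

>>> {"op": "step_arm", "data": {"targets": "0 0 -0.5 0;0 0 -2 0;-0.7 1.8 -2 0;-0.7 1.8 0 0;0 0 0 0;0 0 0 0"}}

```text
t: 18.22
position: [0.4868, -0.2908, 0.1005]
eef_rot: [[-0.998, -0.065, -0.0], [-0.065, 0.998, -0.0], [0.0, -0.0, -1.0]]
force: [-0.6, -0.6, -0.1]
finger_gap: 0.0004
```

```bash
python3 v.py pics/w4z.png
```

```text
18.2667
```

View pics/w4z.png

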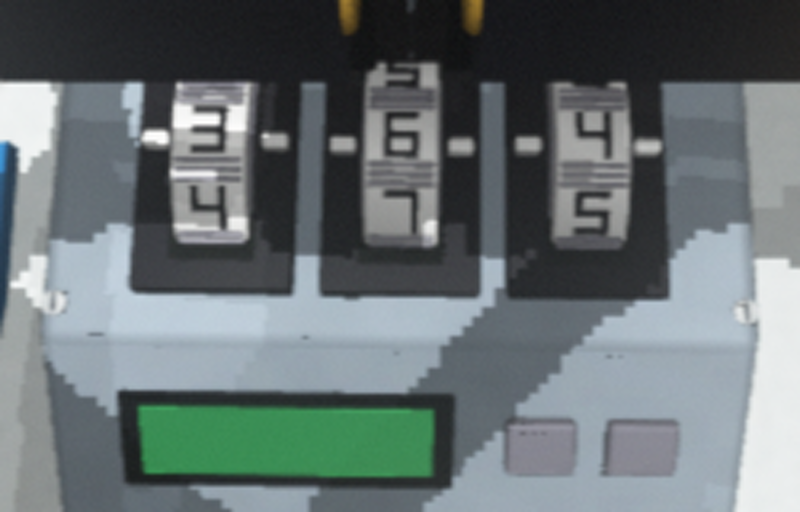

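```bash
python3 - <<'E'
from h import *
a=np.radians(3.3); ex=np.array([np.cos(a),np.sin(a),0]); ey=np.array([-np.sin(a),np.cos(a),0]); o=np.array([.4775,-.2915,0])
print('hinge',o+.046*ex+[0,0,.048])
for th in np.arange(1.8,2.45,.1):
    P=o+ex*(.046-.082*np.cos(th)+.016*np.sin(th))+np.array([0,0,.048+.082*np.sin(th)+.016*np.cos(th)])
    s=''
    for c in ['scene','side']:
        m=ctrl.camera_model(c); q=np.array(m['R'])@P+m['t']; s+=f" {c} {m['fx']*q[0]/q[2]+m['cx']:.1f} {m['fy']*q[1]/q[2]+m['cy']:.1f}"
    print(round(th,2),np.round(P,3),s)
print('seen scene 392 279.7; side 313.9 184.2')
ctrl.snapshot('side');
for n in ['cover_edge','lidded_cup']: print(n,ctrl.spot_point(n,'side')[:1],ctrl.boxes_of(n,'side')[:1])
ctrl.snapshot('scene');
for n in ['cover_edge','lidded_cup']: print(n,ctrl.spot_point(n,'scene')[:1],ctrl.boxes_of(n,'scene')[:1])
for c,r in (('side',(295.6,225.1)),): print(atz(c,r,0))
E
```

```text
hinge [ 0.52342372 -0.28885205  0.048     ]
1.8 [ 0.558 -0.287  0.124]  scene 379.8 281.5 side 327.3 175.2
1.9 [ 0.565 -0.286  0.12 ]  scene 382.2 280.9 side 324.4 176.5
2.0 [ 0.572 -0.286  0.116]  scene 384.4 280.6 side 321.6 178.1
2.1 [ 0.579 -0.286  0.111]  scene 386.3 280.8 side 319.0 179.9
2.2 [ 0.585 -0.285  0.105]  scene 388.1 281.3 side 316.7 182.0
2.3 [ 0.59  -0.285  0.098]  scene 389.6 282.2 side 314.6 184.2
2.4 [ 0.595 -0.285  0.092]  scene 390.9 283.4 side 312.8 186.7
seen scene 392 279.7; side 313.9 184.2
cover_edge [{'centre': [315.3, 182.2], 'confidence': 0.65}] [{'extent': [328.4, 194.8, 32.1, 44.3], 'confidence': 0.94}]
lidded_cup [{'centre': [298.4, 223.3], 'confidence': 0.78}] [{'extent': [294.6, 213.8, 22.8, 31.3], 'confidence': 0.97}]
cover_edge [] [{'extent': [383.8, 314.4, 69.6, 38.0], 'confidence': 0.79}]
lidded_cup [] [{'extent': [400.9, 273.6, 22.2, 10.3], 'confidence': 0.67}]
[ 0.63288964 -0.24059794  0.        ]
```

>>> {"op": "step_arm", "data": {"targets": "0 0 -3 0;0 0 -3 0;-2.7 -1 0 0;-2.7 -1 0 0;-2.7 -1 0 0;-2.7 -1 0 0;-2.7 -0.8 0 0;0 0 0 0;0 0 2.5 0;0 0 2.5 0;0 0 0 0"}}

```text
t: 19.68
position: [0.6209, -0.3283, 0.1039]
eef_rot: [[-0.998, -0.064, -0.008], [-0.064, 0.998, 0.006], [0.008, 0.006, -1.0]]
force: [-1.3, 0.5, -2.2]
finger_gap: 0.0002
```

>>> {"op": "step_arm", "data": {"targets": "0 0 1.3 0;0 0 1.3 0;0 0 0 0;0 0 0 0"}}

```text
t: 20.02
position: [0.624, -0.3304, 0.084]
eef_rot: [[-0.998, -0.064, -0.001], [-0.064, 0.998, 0.001], [0.001, 0.001, -1.0]]
force: [-0.6, 0.0, -0.1]
finger_gap: 0.0004
```

```bash
python3 - <<'E'
from h import *
im=ctrl.snapshot('side'); st=ctrl.state(); print(st['t'],st['position'],st['force'])
cv2.imwrite('pics/s2.png',cv2.resize(im[130:270,240:420],None,fx=4,fy=4,interpolation=cv2.INTER_CUBIC))
E
```

```text
20.0667 [ 0.62457302 -0.33075028  0.08498655] [ 0.54658603 -0.33575364  0.1019697 ]
```

View pics/s2.png

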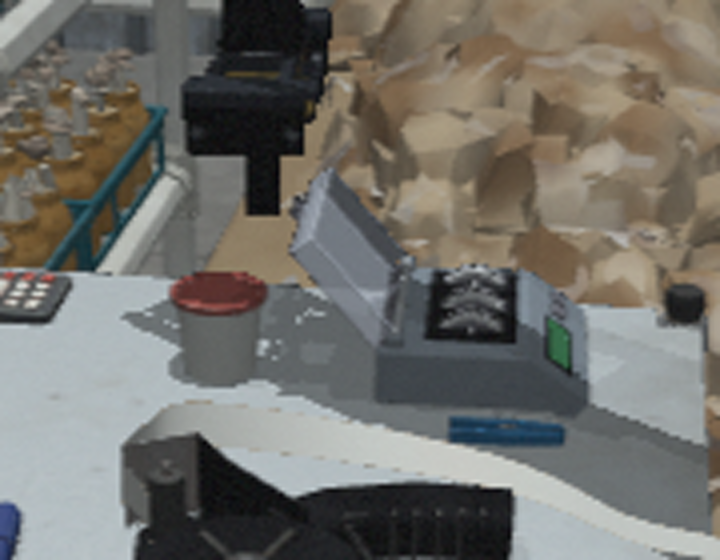

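>>> {"op": "step_arm", "data": {"targets": "0.8 0 0 0;0.8 0 0 0;0.8 0 0 0;0.8 0 0 0;0.8 0 0 0;0.8 0 0 0;0.8 0 0 0;0.8 0 0 0;0.8 0 0 0;0.8 0 0 0"}}

```text
t: 20.9
position: [0.5442, -0.3358, 0.0847]
eef_rot: [[-0.998, -0.063, 0.001], [-0.063, 0.998, -0.0], [-0.001, -0.0, -1.0]]
force: [3.1, 0.6, 5.7]
finger_gap: 0.0006
```

>>> {"op": "step_arm", "data": {"targets": "0.8 0 0 0;0.8 0 0 0;0.8 0 0 0;0 0 0 0"}}

```text
t: 21.23
position: [0.5182, -0.337, 0.0834]
eef_rot: [[-0.998, -0.063, -0.003], [-0.063, 0.998, 0.001], [0.003, 0.001, -1.0]]
force: [-0.2, -1.1, 0.4]
finger_gap: 0.0002
```

>>> {"op": "step_arm", "data": {"targets": "0.8 0 0 0;0.8 0 0 0;0.8 0 0 0;0.8 0 0 0;0.8 0 0 0;0.8 0 0 0;0.8 0 0 0;0 0 0 0;0 0 0 0"}}

```text
t: 21.98
position: [0.4642, -0.3408, 0.0843]
eef_rot: [[-0.998, -0.063, -0.0], [-0.063, 0.998, 0.0], [0.0, 0.0, -1.0]]
force: [0.2, 0.9, -0.0]
finger_gap: 0.0005
```

```bash
python3 - <<'E'
from h import *
im=ctrl.snapshot('side'); st=ctrl.state(); print(st['t'],st['position'],st['force'])
cv2.imwrite('pics/s3.png',cv2.resize(im[130:270,240:420],None,fx=4,fy=4,interpolation=cv2.INTER_CUBIC))
E
```

```text
22.0333 [ 0.46458172 -0.34087661  0.08441232] [ 0.1710588  -0.79740836  0.5625461 ]
```

View pics/s3.png

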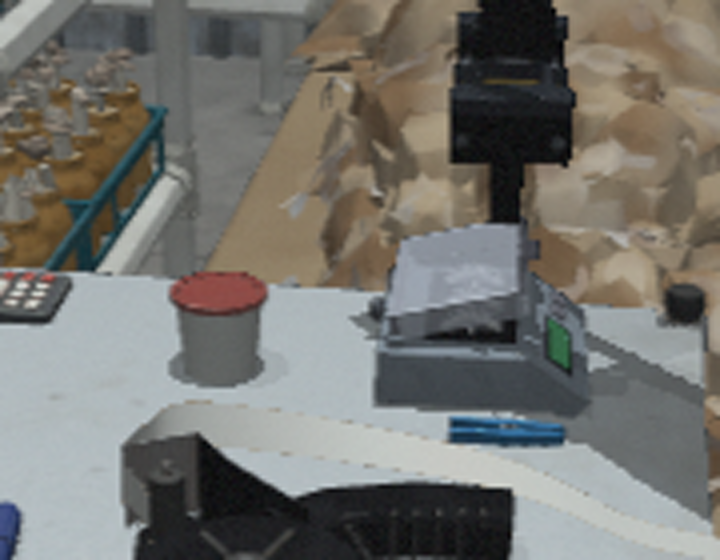

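>>> {"op": "step_arm", "data": {"targets": "0.5 2 0 0;0 0 0.4 0;0 0 0.4 0;0 0 0.4 0;0 0 0.3 0;0 0 0 0;0 0 0 0"}}

```text
t: 22.62
position: [0.4585, -0.3213, 0.0689]
eef_rot: [[-0.998, -0.063, -0.0], [-0.063, 0.998, 0.0], [0.0, 0.0, -1.0]]
force: [-0.1, 0.6, -0.2]
finger_gap: 0.0007
```

>>> {"op": "step_arm", "data": {"targets": "0 0 0.2 0;0 0 0.1 0;0 0 0.1 0;0 0 0 0;0 0 0 0"}}

```text
t: 23.03
position: [0.4585, -0.3211, 0.0653]
eef_rot: [[-0.998, -0.064, 0.0], [-0.064, 0.998, 0.0], [-0.0, 0.0, -1.0]]
force: [0.1, -0.3, 0.2]
finger_gap: 0.0003
```

>>> {"op": "step_arm", "data": {"targets": "0 0 0.1 0;0 0 0.1 0;0 0 0 0;0 0 0 0"}}

```text
t: 23.37
position: [0.4586, -0.3213, 0.0643]
eef_rot: [[-0.998, -0.064, 0.0], [-0.064, 0.998, -0.0], [-0.0, -0.0, -1.0]]
force: [-2.0, 2.3, 6.8]
finger_gap: 0.0003
```

>>> {"op": "step_arm", "data": {"targets": "0 0 0.05 0;0 0 0.05 0;0 0 0 0;0 0 0 0"}}

```text
t: 23.7
position: [0.4587, -0.3213, 0.0641]
eef_rot: [[-0.998, -0.064, 0.0], [-0.064, 0.998, -0.0], [0.0, -0.0, -1.0]]
force: [-5.1, 2.9, 12.6]
finger_gap: 0.0005
```

Hard stop at 0.064 m, as specified. Lift clear and check.

>>> {"op": "step_arm", "data": {"targets": "0 0 -0.5 0;0 0 -2 0;0 0 -2 0;-3 1.5 -1 0;0 1.5 0 0;0 0 0 0;0 0 0 0"}}

```text
t: 24.28
position: [0.4862, -0.2883, 0.1168]
eef_rot: [[-0.998, -0.066, -0.001], [-0.066, 0.998, 0.0], [0.001, 0.0, -1.0]]
force: [0.3, 0.2, -1.1]
finger_gap: 0.0006
```

```bash
python3 - <<'E'
from h import *
im=ctrl.snapshot('wrist'); b=ctrl.snapshot('side'); st=ctrl.state(); print(st['t'],st['position'],st['force'])
print(ctrl.spot_point('cover_edge','side')[:1])
a=cv2.resize(im[100:280,200:450],(750,540))[:270*2][::-1,::-1][:, :480]
a=cv2.resize(im[100:280,200:450][::-1,::-1],(417,300),interpolation=cv2.INTER_CUBIC)
c=cv2.resize(b[150:260,280:420],(382,300),interpolation=cv2.INTER_CUBIC)
cv2.imwrite('pics/f.png',np.hstack([a,c]))
E
```

```text
24.3833 [ 0.4857246  -0.28910859  0.11647059] [-0.06331037  0.13840981 -0.41168297]
[{'centre': [371.2, 198.5], 'confidence': 0.65}]
```

View pics/f.png

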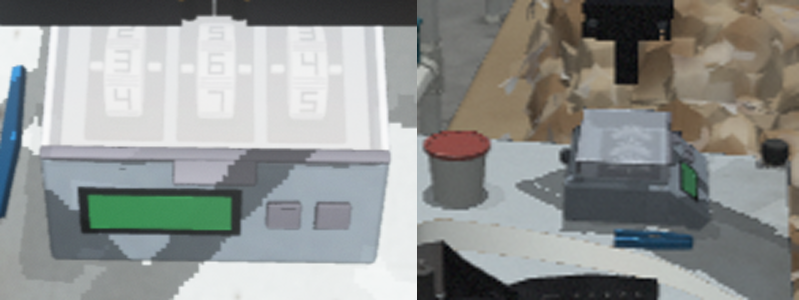

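```bash
python3 -c "
from cell import ctrl
print(ctrl.sign_off())"
```

```text
the job is handed in; nothing more can be done
None
```

I set the counter to 364, closed the cover fully, and handed the job in at about 24 s. Sign-off gives no verdict, so the results below are from my own checks.

- **Wheels:** The tens wheel went from 4 up to 6 in two strokes. The hundreds and units wheels started between digits, at about 3.5 and 4.5, and I pushed each forward to 3 and 4. The highest force I read on any wheel was about 9 N, well under the 20 N limit, though readings came only at the end of each move. In a close-up before shutting, all three digits lined up with the pointers; in the last picture, through the clear cover, they still read 3 6 4.
- **Cover:** I pushed it forward from behind, on the side away from the cup, then pressed its top down. It stopped hard at 0.064 m (12.6 N), the stated shut height, and the last side view shows it lying flat.
- **Other things:** The cup and the peg looked unmoved in the last picture. I did not measure the tape, spool and pen again, but the arm was never low near them. The hand was about 5 cm clear of the cover at sign-off, with force readings near zero.

No check failed. The position networks disagreed by up to about 20 mm on some points, such as the cup, so I kept a wide margin there. I found the wheel heights by touch: about 57 mm for hundreds, 55 mm for tens and 56 mm for units.

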